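# Unlock the guarded hatch and take the hung template off its stud

## Task

Pull the spring plunger knob on the sloping fixture's sliding cover, slide the cover fully open and let the plunger snap home in its open hole. Then slide the steel template that hangs inside up the slope along its keyhole slot until the stud head is at the slot's wide end, lift it off and set it down gently (lowered, not dropped), flat, rib upwards, in the middle of the dark surface plate. Leave the cover locked open and do not disturb the other things on the bench.

Things in the scene. Friction and masses are not known exactly. Their poses are not given: they have to be found in the camera images.
- fixture: Fixed sloping hatch fixture on a 230 x 330 mm base plate. Origin: centre of its underside on the bench; z up, x level from its low front to its high back, y across it. Its grey deck rises along x at 30 degrees. Deck directions in this frame: up-slope (0.866, 0, 0.5), outward normal (-0.5, 0, 0.866).
- deck_center (a point): Centre of the deck's face, 115 mm above the fixture's origin. Axes as the fixture's. A strip across the deck here has the two index holes for the plunger's pin.
- lamp_mid (a point): Middle of the white lamp tube on the fixture: 24 mm diameter, along the fixture's y, 165 mm to each side, axis 253 mm above the bench, on posts at fixture x = 85 mm, y = +-165 mm. It stands above knob and recess, so a vertical tool does not fit under it: work along the deck normal.
- recess_mouth (a point): Centre of the mouth, in the deck's face, of the recess in the fixture's -y half: 156 mm along the slope, 115 mm across, 44 mm deep along the normal. The template hangs in it, under the cover.
- cover (a joint): Flat steel cover, 162 mm along the slope, 160 mm across, top 5 mm above the deck, sliding along the fixture's +y between two aluminium rails (10 mm above the deck). 0 = closed over the recess, 0.130 m = fully open, at its stop. Friction about 1.5 N. Index holes at 0 and 0.1295 m (2 mm play each way).
- plunger (a joint): Spring plunger carried by the cover near its +y edge. 0 = pin down in a hole (cover locked); grows as the knob is pulled along the deck's outward normal, to a stop at 0.013 m. The pin is out of the hole at 0.009 m; pull 0.011 m or more to slide freely. A knob let go between the holes rides on the deck and snaps in at the next hole. Spring: 6 N at 0, 9 N at full pull.
- knob_grip (a point): Centre of the plunger's black knob, a plain cylinder 26 mm in diameter, 24 mm long, its axis along the deck normal; its lower face is 10 mm and this point 22 mm above the cover's top when the pin is down. Site axes: z along the outward normal, y the cover's opening direction, x up the slope. Moves with cover and plunger.
- template: Loose steel template, 0.25 to 0.5 kg: plate 116 mm (x) x 64 mm (y) x 6 mm with a rib 14 mm thick (y), 50 mm long (x from -50 to 0 mm), standing from z = 6 to 38 mm. Origin: centre of its underside; z out on the rib's side. At the start it lies on the recess floor, x up the slope, hung on the stud by its keyhole. 4 black dots mark holes.
- rib_grip (a point): Grip point on the template's rib, in its mid plane, at template x = -20, y = 0, z = 28 mm (10 mm below the rib's top edge). Axes as the template's.
- keyhole_wide (a point): Centre of the keyhole's wide opening (32 x 32 mm), at the plate's upper face (template x = 20, y = 0, z = 6 mm). Axes as the template's. The keyhole runs along template x. Moving the template about 24.5 mm up the slope brings this opening over the stud (6 mm free each way); then lift along the normal.
- slot_end (a point): Upper end of the keyhole's narrow part (13 mm wide, from template x = 36 to 49.5 mm), at the plate's upper face. At the start the stud stands near this end and its head keeps the template from being lifted.
- stud_head (a point): On the fixture, centre of the top of the fixed headed stud, 13 mm above the recess floor. Head 20 mm diameter, 4 mm thick, neck 7 mm diameter, 9 mm from floor to the head's underside; it stands along the deck normal. Site axes are the fixture's.
- surface_plate: Fixed dark steel surface plate 230 mm (x) x 180 mm (y), top 30 mm above the bench. Origin: centre of its underside; z up.
- nut: Bystander, leave alone: loose thick steel square nut, 30 x 30 x 14 mm, standing on a corner of the surface plate. Origin: underside centre (tools: between handle and head).
- v_block: Bystander, leave alone: dark steel V-block, 60 x 40 x 35 mm. Origin: underside centre (tools: between handle and head).
- parts_bin: Bystander, leave alone: grey plastic bin, 160 x 120 x 70 mm, with turned parts in it. Origin: underside centre (tools: between handle and head).
- bar_end: Bystander, leave alone: upright steel bar end, 40 mm diameter, 110 mm tall. Origin: underside centre (tools: between handle and head).
- oil_can: Bystander, leave alone: green oil can with a spout, 68 mm diameter, 170 mm tall. Origin: underside centre (tools: between handle and head).
- spanner: Bystander, leave alone: steel spanner 200 mm long, lying on the left, beside the hammer. Origin: underside centre (tools: between handle and head).
- hammer: Bystander, leave alone: hammer 280 mm long, lying on the left. Origin: underside centre (tools: between handle and head).

How it is judged:
On the way, in this order (a step that is already met when the one before it is completed fails the run):
1. cover slid fully open with the plunger sprung home in the open hole (value of joint cover above 0.126 m and value of joint plunger below 0.003 m), for 0.2 s.
2. template off the stud and out of the recess (distance between keyhole_wide and stud_head above 0.07 m), for 0.1 s.
3. template lowered onto the surface plate still in the grip, not dropped (within 8 mm of the surface) (horizontal distance between template and surface_plate below 0.05 m and z of template in the frame of surface_plate below 0.038 m and contact force between the fingers and template above 0.5 N), for 0.05 s.
At the end, for the whole second after the job is handed in: The cover is fully open (past 126 mm) and the plunger home (under 3 mm) in the open hole; the template lies still and flat (within 0.08 rad), rib up, on the surface plate, its centre within 50 mm of the plate's centre (all of step 1 and horizontal distance between template and surface_plate below 0.05 m and z of template in the frame of surface_plate between 0.026 and 0.035 m and angle between template's own z axis and vertical below 0.08 rad and linear speed of template below 0.02 m/s); the robot touches nothing.
It fails at once if the template dropped or slammed onto the surface plate (more than 60 N) (contact force between template and surface_plate above 60 N).
It fails at once if a bystander (nut, V-block, bin, bar end, oil can, spanner or hammer) pushed more than 30 mm out of place (distance of any of nut, v_block, parts_bin, bar_end, oil_can, spanner, hammer from where it was at the start of the episode above 0.03 m).
It also fails if it takes over 58 s, if anything falls off the work surface, if the arm or the gripper's body presses on something with over 40 N, if the wrist force passes 120 N, or if a joint passes its speed limit or range.

## Robot

A 6-joint arm with a two-finger parallel gripper is mounted at the origin on the work surface. World frame = base frame: x ahead of the robot, y to its left, z up, the work surface at z = 0. Lengths are in m, angles in rad, forces in N, time in s.
With the tool pointing down it reaches from about 0.325 to 0.85 m from the base axis. Payload 4.4 kg.
Tool frame: the origin (TCP) lies between the finger pads; the fingertips stand 11 mm ahead of it and the grasp point (between the pads) lies 8 mm behind it (arm.tip_extent is the distance from the TCP to the fingertips, in m); z points along the fingers, y is the direction in which the jaws open and shut (so a half turn about z gives the same grasp; the last joint's range is limited). The gripper opens to 94 mm and grips with 3 to 60 N. Pads are 16 mm wide; open, the fingers measure 119 mm over their backs; the gripper's body (75 mm by 177 mm) begins 78 mm behind the grasp point.
Start: joints at [-1.411, 0.207, 1.542, -0, 1.393, -0.15], TCP at [0.175, -0.548, 0.216] pointing down, gripper open.
Joint ranges: [-2.73, 2.73], [-0.86, 2.22], [0.23, 2.46], [-1.11, 4.25], [0.08, 2.63], [-2.82, 2.82]. Speed limits (rad/s): [2.79, 2.79, 3.14, 3.14, 3.14, 3.14].

## Interface

Orientations are given as a unit quaternion [x, y, z, w].
In Python, from workcell import arm gives the robot as it stands.
- The arm moves only by the shell command python3 -m handwheel 'ROWS' [OPENING]. ROWS is JSON, a list of rows, each a list of 6 numbers: the shift along the tool's x, y, z in cm, then the turn, a rotation vector about the tool's x, y, z in degrees. A call has 1 to 8 rows; each row is the pose to reach, as a shift and turn from the pose commanded when the call began, along the tool's axes at that moment; what a row does not reach only later rows make up. A row lasts 1/8 s, in which the tool goes at most 62.5 mm and 10.7 degrees, less where a joint would pass 70% of its speed; a pose out of reach is approached as far as the arm can. A call with a gripper value outside its range is refused whole. OPENING is the closure, from 0 (fully open) to 1 (shut), set as the call begins (- or left out, the last holds). The fingers move at their own pace and stop on an object; the grip force is fixed at half the most. Time passes only in rows, so rows that repeat a pose let the fingers close. It gives the time, the measured TCP pose, the force and the opening at its end, in the units of the state.
- arm.observe(): the state, without advancing time (a new reading comes with each control period).
- arm.camera(name): name is "scene" or "side" or "wrist"; returns a dict with "color" (384x512x3 uint8, red, green, blue), "fx", "fy", "cx", "cy" (pixels), "rvec" (rotation vector, rad) and "tvec" (3), from world to camera coordinates, as OpenCV has them; the wrist camera has in their place "T_tool_cam" (4x4, takes a point from camera to tool coordinates, whose origin is the TCP and whose axes are the flange's). Camera axes: x right, y down, z forward; pixel columns grow to the right and rows downward; lengths in m; the calibration is good to about 2 mm. A picture is of the moment at which its call begins: read the wrist's pose just before it. There is no depth.
- arm.close_job(): hands the job in, once; it reports no verdict.
The state is a dict: "time_s": time; "q": joint angles; "joint_vel": joint speeds; "effort": joint torques, N m; "tcp_pos": TCP position; "orientation": TCP orientation; "force": force on the tool from outside, world axes, zero at the start; "ft_torque": the same for the moment, N m; "grip_width": finger opening in m.
Only numpy, scipy, OpenCV 4.12 (cv2) and the standard library are available. Lean on these libraries where they do the work, as an engineer would, in place of code of your own. Each camera call takes 0.05 s, during which the arm holds its last target.

## Working session

There is one attempt and no reset: what is moved stays moved. The work goes in short steps, Python scripts to look and compute and a shell command to move; the robot and the scene stay as the last step left them, time stands still between calls to the robot, and variables do not carry over. Pictures are saved under pics/ and viewed, and the job is handed in when it is done.

```bash
ls; mkdir -p pics; python3 - <<'E'
from workcell import arm
import cv2,json
s=arm.observe()
print(s)
for n in ["scene","side","wrist"]:
    c=arm.camera(n)
    cv2.imwrite(f"pics/{n}0.png",c["color"][:,:,::-1])
    print(n,{k:v for k,v in c.items() if k!="color"})
E
```

```text
pics
{'time_s': 0.0, 'q': array([-1.41150840e+00,  2.07413367e-01,  1.54289270e+00, -5.13228546e-06,
        1.39348282e+00, -1.50508745e-01]), 'joint_vel': array([ 0.00057807,  0.002584  , -0.00012042, -0.00089081, -0.00097858,
       -0.00103448]), 'effort': array([ 1.62462173e-03, -3.70880556e+01, -2.81415224e+01,  6.97888574e-02,
        3.60397669e-02, -1.69028131e-04]), 'tcp_pos': array([ 0.17515962, -0.54688239,  0.21532359]), 'orientation': array([ 9.88026554e-01,  1.54280012e-01, -7.34563850e-06, -1.09809136e-03]), 'force': array([0.02676224, 0.33187625, 1.16228814]), 'ft_torque': array([0.02103732, 0.00661883, 0.01156264]), 'grip_width': 0.09402345720283548}
scene {'fx': 416.11668294441176, 'fy': 416.11668294441176, 'cx': 254.87457903045834, 'cy': 189.58523009169159, 'rvec': array([ 1.89645698,  1.19150916, -0.62052737]), 'tvec': array([-0.37338302, -0.15802811,  1.61488424])}
side {'fx': 355.77623318124716, 'fy': 355.77623318124716, 'cx': 253.70112966709706, 'cy': 196.40415478996476, 'rvec': array([ 0.77380656, -2.46850298,  1.25211305]), 'tvec': array([0.54963563, 0.28937879, 1.20797686])}
wrist {'fx': 280.54661858267076, 'fy': 280.54661858267076, 'cx': 253.84775215567862, 'cy': 188.92482438923508, 'T_tool_cam': array([[-9.02235949e-04, -9.57937291e-01, -2.86976187e-01,
         8.29197100e-02],
       [ 9.99999182e-01, -1.12435966e-03,  6.09217231e-04,
        -3.34233214e-04],
       [-9.06256352e-04, -2.86975403e-01,  9.57937522e-01,
        -1.69129950e-01],
       [ 0.00000000e+00,  0.00000000e+00,  0.00000000e+00,
         1.00000000e+00]])}
```

View pics/scene0.png

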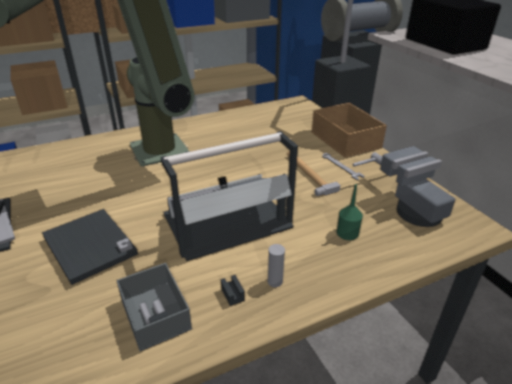

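View pics/side0.png

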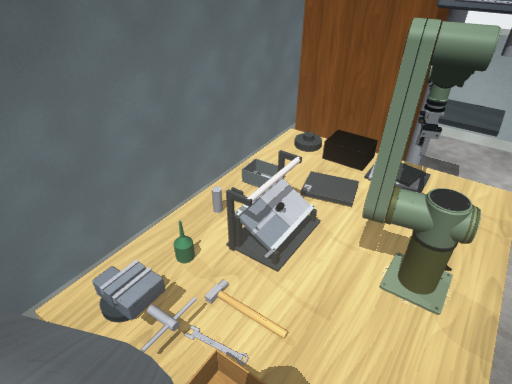

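View pics/wrist0.png

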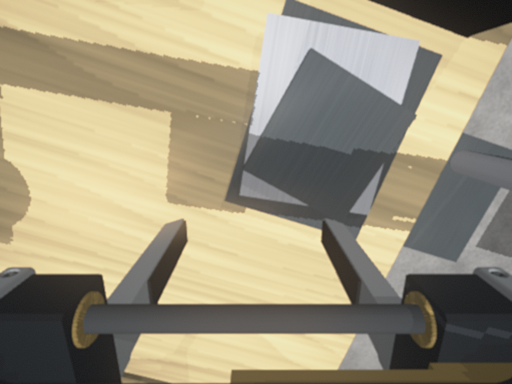

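```bash
python3 - <<'E'
import cv2
a=cv2.imread("pics/scene0.png"); b=cv2.imread("pics/side0.png")
cv2.imwrite("pics/sc1.png",cv2.resize(a[120:290,30:310],None,fx=2.85,fy=2.85,interpolation=cv2.INTER_CUBIC))
cv2.imwrite("pics/sd1.png",cv2.resize(b[140:280,210:370],None,fx=4.2,fy=4.2,interpolation=cv2.INTER_CUBIC))
E
```

```text
(no output)
```

View pics/sc1.png

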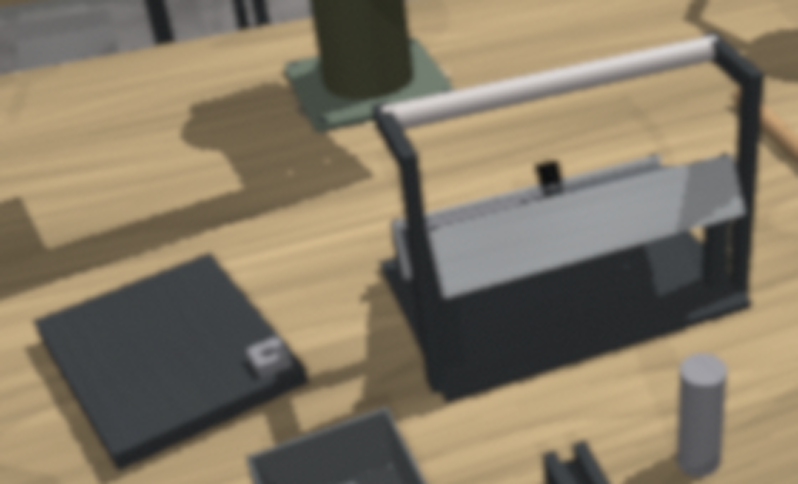

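View pics/sd1.png

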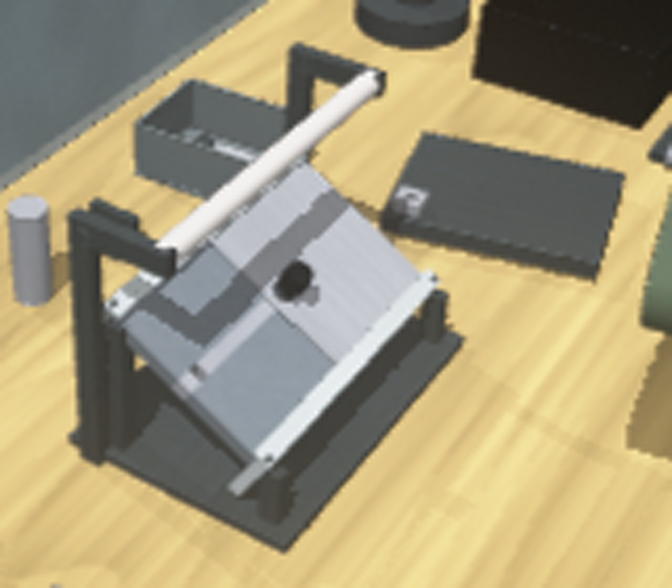

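```bash
cat > h.py <<'E'
import numpy as np, cv2
from scipy.spatial.transform import Rotation as R
from scipy.optimize import least_squares
from workcell import arm
CAM={}
def K(c): return np.array([[c["fx"],0,c["cx"]],[0,c["fy"],c["cy"]],[0,0,1]])
def proj(c,P):
    return cv2.projectPoints(np.atleast_2d(np.float64(P)),c["rvec"],c["tvec"],K(c),None)[0][:,0]
def wristcam(c,s):
    "world->cam for wrist"
    T=np.eye(4);T[:3,:3]=R.from_quat(s["orientation"]).as_matrix();T[:3,3]=s["tcp_pos"]
    W=np.linalg.inv(T@c["T_tool_cam"])
    d=dict(c);d["rvec"]=cv2.Rodrigues(W[:3,:3])[0];d["tvec"]=W[:3,3].copy();return d
def fx(p,P):
    P=np.atleast_2d(P);c,s=np.cos(p[2]),np.sin(p[2])
    return np.c_[p[0]+c*P[:,0]-s*P[:,1],p[1]+s*P[:,0]+c*P[:,1],P[:,2]]
E
cat > fit0.py <<'E'
from h import *
cs=arm.camera("scene");cd=arm.camera("side")
S=lambda u,v:(u/2.85+30-.3,v/2.85+120-.3)
D=lambda u,v:(u/4.2+210-.4,v/4.2+140-.4)
def model(p):
    L=p[3];k=p[4];b=.008
    n=np.array([-.5,0,.866])
    kn=np.array([0,k,.115])+.027*n
    return [(cd,[-.115,.165,0],D(285,550)),(cd,[-.115,-.165,b],D(463,338)),(cd,[.115,.165,b],D(75,434)),
     (cd,[L,-.165,.253],D(372,82)),(cd,[L,.165,.253],D(170,250)),(cd,kn,D(297,280)),
     (cs,[L,-.165,.253],S(388,112)),(cs,[L,.165,.253],S(715,46)),(cs,[.115,-.165,0],S(440,397)),
     (cs,[.115,.165,0],S(750,305)),(cs,[-.115,-.165,b],S(383,265)),(cs,kn,S(549,178))]
def res(p):
    return np.concatenate([proj(c,fx(p,P))[0]-np.array(uv) for c,P,uv in model(p)])
best=min((least_squares(res,[.55,0,y,.05,0.0],loss='soft_l1') for y in [0,.5,-.5,1,-1]),key=lambda r:r.cost)
print(best.x,best.cost);print(res(best.x).reshape(-1,2).round(1))
pl=[(cs,[1,1],S(210,255)),(cs,[1,1],S(38,322)),(cs,[1,1],S(118,455)),(cs,[1,1],S(305,372)),(cd,1,D(425,132)),(cd,1,D(625,175)),(cd,1,D(600,266)),(cd,1,D(385,222))]
# backproject to z=.03
for c,_,uv in pl:
    Rm=cv2.Rodrigues(c["rvec"])[0];d=Rm.T@np.linalg.inv(K(c))@np.array([*uv,1]);o=-Rm.T@c["tvec"]
    print((o+d*(.03-o[2])/d[2]).round(4))
E
python3 fit0.py
```

```text
[ 0.5212913   0.06595005 -0.01009756  0.01047568 -0.00308592] 14.174165286979651
[[-0.2  1.4]
 [ 0.6  0.4]
 [-1.7  0.6]
 [ 0.1  0.2]
 [-2.4  2.4]
 [-0.4 -0.1]
 [-2.3  1.6]
 [-0.9 -0.3]
 [ 1.   1.8]
 [ 0.1  0.8]
 [-2.  -1.8]
 [-0.4 -2.7]]
[ 0.3508 -0.2591  0.03  ]
[ 0.3904 -0.4275  0.03  ]
[ 0.6077 -0.3767  0.03  ]
[ 0.5728 -0.21    0.03  ]
[ 0.5979 -0.3815  0.03  ]
[ 0.376  -0.4286  0.03  ]
[ 0.3349 -0.2555  0.03  ]
[ 0.5502 -0.1982  0.03  ]
```

```bash
cat >> h.py <<'E'
FP=[0.5213,0.0660,-0.0101]
def deckR(yaw):
    Rz=R.from_euler('z',yaw).as_matrix()
    return Rz@np.array([[-.8660254,0,.5],[0,1,0],[-.5,0,-.8660254]])
def row(pos,Rm,s=None):
    s=s or arm.observe()
    R0=R.from_quat(s["orientation"]).as_matrix()
    return (R0.T@(np.array(pos)-s["tcp_pos"])*100).round(2),np.degrees(R.from_matrix(R0.T@Rm).as_rotvec()).round(2)
E
python3 - <<'E'
from h import *
s=arm.observe()
R0=R.from_quat(s["orientation"]).as_matrix()
print(R0.round(2))
Rm=R.from_euler('z',1.41).as_matrix()@R0
t1=[.33,-.30,.36]
print(row(t1,Rm,s))
s2={"orientation":R.from_matrix(Rm).as_quat(),"tcp_pos":np.array(t1)}
print(row([.421,.066,.288],deckR(-.01),s2))
E
```

```text
[[ 0.95  0.3  -0.  ]
 [ 0.3  -0.95  0.  ]
 [ 0.   -0.   -1.  ]]
(array([ 22.28, -18.85, -14.39]), array([ 1.000e-02, -9.000e-02, -8.079e+01]))
(array([34.84, 14.44,  7.19]), array([-21.19, -24.85, -78.89]))
```

```bash
python3 -m handwheel '[[5.6,-4.7,-3.6,0,0,-10.1],[11.1,-9.4,-7.2,0,0,-20.2],[16.7,-14,-10.8,0,0,-30],[22.3,-18.8,-14.4,0,0,-41],[22.3,-18.8,-14.4,0,0,-51],[22.3,-18.8,-14.4,0,0,-61],[22.3,-18.8,-14.4,0,0,-71],[22.3,-18.8,-14.4,0,0,-81]]' 0; python3 - <<'E'
from h import *
s=arm.observe();print(s["q"],s["time_s"])
print(row([.421,.066,.288],deckR(-.01),s))
E
```

```text
time_s: 1.25
tcp_pos: [0.3306, -0.3001, 0.3606]
orientation: [0.649, 0.761, -0.0, 0.0]
force: [0.3, -0.6, -0.2]
grip_width: 0.0943
[-9.31409852e-01 -1.51753583e-01  1.61710022e+00  1.17001324e-06
  1.67573901e+00 -1.09091945e+00] 1.25
(array([34.72, 14.74,  7.25]), array([-20.99, -24.85, -78.31]))
```

```bash
python3 -m handwheel '[[4.3,1.8,0.9,-2.6,-3.1,-9.8],[8.7,3.7,1.8,-5.2,-6.2,-19.6],[13,5.5,2.7,-7.9,-9.3,-29.4],[17.4,7.4,3.6,-10.5,-12.4,-39.2],[21.7,9.2,4.5,-13.1,-15.5,-49],[26,11,5.4,-15.7,-18.6,-58.7],[30.4,12.9,6.3,-18.4,-21.7,-68.5],[34.7,14.7,7.25,-21,-24.9,-78.3]]'; python3 - <<'E'
from h import *
s=arm.observe();print(s["q"],s["time_s"])
print(row([.421,.066,.288],deckR(-.01),s))
c=arm.camera("wrist");cv2.imwrite("pics/w1.png",cv2.resize(c["color"][:,:,::-1],(800,600)))
E
```

```text
time_s: 2.25
tcp_pos: [0.4228, 0.0664, 0.2881]
orientation: [0.005, 0.965, -0.002, 0.261]
force: [0.6, -0.3, 0.1]
grip_width: 0.0936
[-0.06900723 -0.58024763  2.14135516  0.03200381  1.0542213  -1.63727262] 2.25
(array([ 0.16, -0.04, -0.09]), array([-0.11,  0.2 , -0.02]))
```

View pics/w1.png

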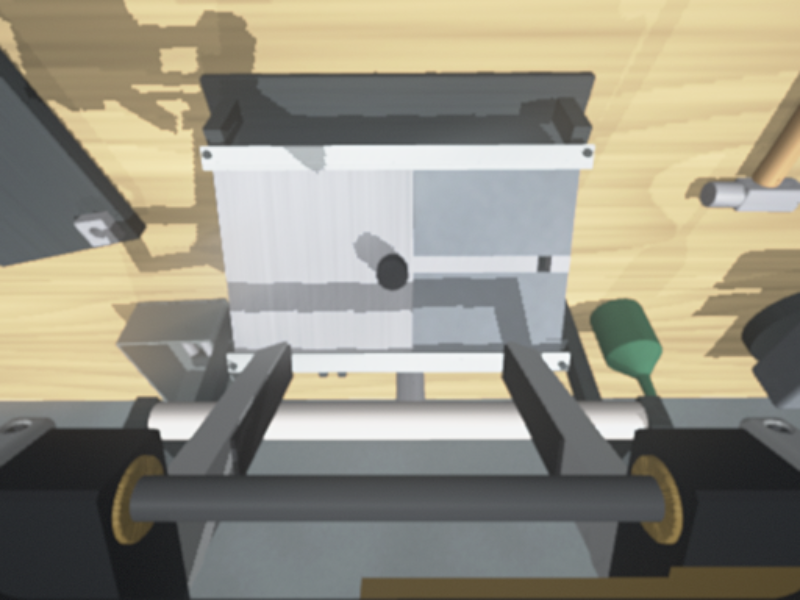

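```bash
cat > fit1.py <<'E'
from h import *
s=arm.observe();c=wristcam(arm.camera("wrist"),s)
W=lambda u,v:((u+.5)/1.5625-.5,(v+.5)/1.5625-.5)
n=np.array([-.5,0,.866])
def model(p):
    k=p[3];dc=np.array([0,k,.115])
    return [([-.115,-.165,.0],W(203,75)),([-.115,.165,.0],W(594,73)),(dc+.039*n,W(392,272)),(dc+[0,.1295,0],W(544,264)),
      ([p[4],-.165,.253],W(150,419)),([p[4],.165,.253],W(648,419))]
def res(p): return np.concatenate([proj(c,fx(p,P))[0]-np.array(uv) for P,uv in model(p)])
r=least_squares(res,[.52,.066,0,0,.01],loss='soft_l1');print(r.x,r.cost);print(res(r.x).reshape(-1,2).round(1))
E
python3 fit1.py
```

```text
[ 0.51833767  0.07166413  0.00144769 -0.00545271  0.00955593] 7.646498241569263
[[-0.3 -0.6]
 [ 0.1 -0.7]
 [-0.1  3.7]
 [ 0.1  1.1]
 [-1.3  1.8]
 [ 2.7  0.9]]
```

```bash
sed -i 's/dc+.039\*n/dc+.029*n/' fit1.py; python3 fit1.py; python3 - <<'E'
from h import *
p=[0.518,0.0715,0.001];n=np.array([-.5,0,.866])
print(row(fx(p,np.array([0,-.0055,.115])+.08*n)[0],deckR(p[2])))
E
```

```text
[ 0.51757667  0.06855945 -0.00513208 -0.00548497  0.01009688] 5.22591269994755
[[-0.2 -0.6]
 [-0.  -0.6]
 [-0.1  1.5]
 [ 0.1  1. ]
 [-1.3  1.7]
 [ 2.6  0.8]]
(array([ 0.21,  0.03, 11.69]), array([-0.4 , -0.11, -0.72]))
```

```bash
python3 -m handwheel '[[0.2,0,4,0,0,0],[0.2,0,8,0,0,0],[0.2,-0.1,11.7,0,0,0],[0.2,-0.1,11.7,0,0,0],[0.2,-0.1,11.7,0,0,0]]'; python3 - <<'E'
from h import *
s=arm.observe();print(s["q"],s["time_s"],s["force"])
c=arm.camera("wrist");cv2.imwrite("pics/w2.png",cv2.resize(c["color"][:,:,::-1],(800,600)))
w=wristcam(c,s);n=np.array([-.5,0,.866])
for h in (.015,.027,.039): print(h,proj(w,fx([.5176,.0686,-.005],np.array([0,-.0055,.115])+h*n))*1.5625)
E
```

```text
time_s: 3.02
tcp_pos: [0.4804, 0.0618, 0.1871]
orientation: [0.009, 0.966, -0.002, 0.26]
force: [0.0, -0.3, 0.7]
grip_width: 0.0939
[-0.06812137 -0.30604557  2.18968257  0.03672024  0.73339716 -1.64046158] 3.025 [ 0.0195059  -0.27396342  0.67101893]
0.015 [[400.72579356 311.98578144]]
0.027 [[400.74693268 319.23588126]]
0.039 [[400.77021809 327.22209443]]
```

View pics/w2.png

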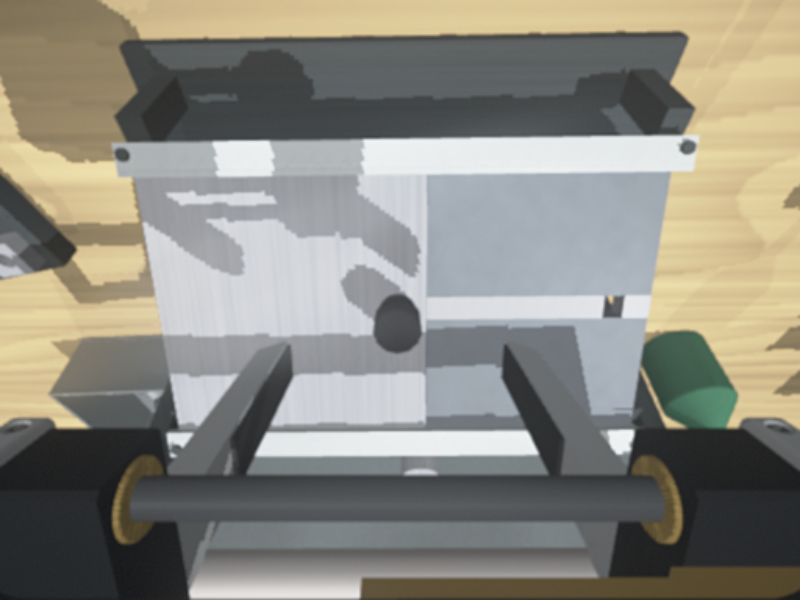

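```bash
cat > fit2.py <<'E'
from h import *
s=arm.observe();c=wristcam(arm.camera("wrist"),s)
W=lambda u,v:((u+.5)/1.5625-.5,(v+.5)/1.5625-.5)
n=np.array([-.5,0,.866]);u=np.array([.866,0,.5])
def model(p):
    k=p[3];dc=np.array([0,k,.115])
    c0=np.array([0,0,.115])+.010*n+p[4]*u
    return [([-.115,-.165,.004],W(122,43)),([-.115,.165,.004],W(688,35)),(dc+.027*n,W(397,323)),(dc+[0,.1295,0],W(613,307)),
      (c0+[0,-p[5],0],W(122,155)),(c0+[0,p[5],0],W(688,147))]
def res(p): return np.concatenate([proj(c,fx(p,P))[0]-np.array(uv) for P,uv in model(p)])
r=least_squares(res,[.52,.066,0,0,-.1,.16]);p=r.x;print(r.x,r.cost);print(res(r.x).reshape(-1,2).round(1))
print(row(fx(p,np.array([0,p[3],.115])+.021*n)[0],deckR(p[2]),s))
E
python3 fit2.py
```

```text
[ 0.52212789  0.06553804 -0.00579012 -0.00394419 -0.09049209  0.149093  ] 6.462033610737556
[[ 1.6 -0.8]
 [-2.6 -1. ]
 [ 0.6  0.3]
 [-0.7 -0.6]
 [ 0.4 -0.3]
 [ 0.4  0.3]]
(array([0.06, 0.02, 6.27]), array([-0.37,  0.19, -0.64]))
```

```bash
python3 -m handwheel '[[0,0,3,0,0,-0.6],[0,0,6,0,0,-0.6],[0,0,6.1,0,0,-0.6],[0,0,6.1,0,0,-0.6]]'; python3 - <<'E'
from h import *
s=arm.observe();print(s["q"],s["time_s"],s["force"])
c=arm.camera("wrist");cv2.imwrite("pics/w3.png",cv2.resize(c["color"][:,:,::-1],(800,600)))
E
```

```text
time_s: 3.62
tcp_pos: [0.5107, 0.0622, 0.1345]
orientation: [0.003, 0.966, -0.004, 0.26]
force: [0.1, 0.9, -0.1]
grip_width: 0.0939
[-0.06171295 -0.13370835  2.18179274  0.04169463  0.56814224 -1.65515552] 3.625 [ 0.05572751  0.89676793 -0.12360555]
```

View pics/w3.png

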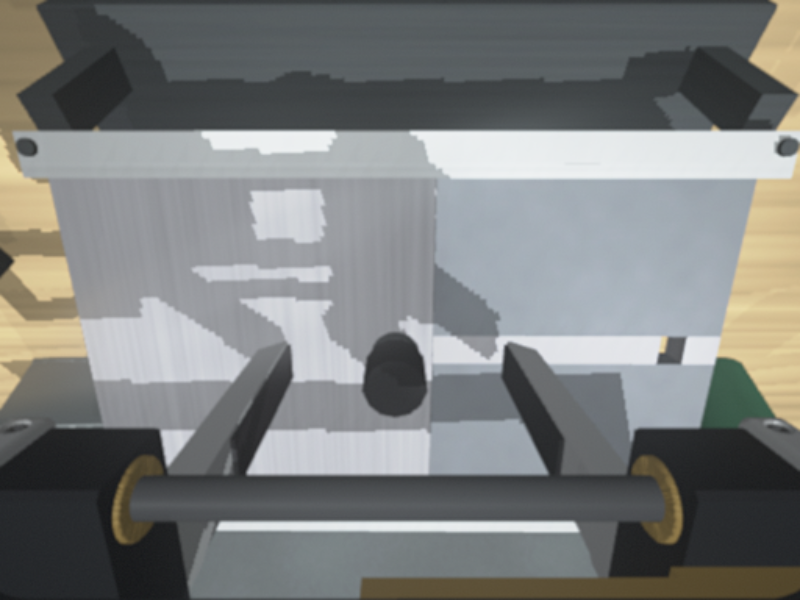

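```bash
python3 - <<'E'
from h import *
s=arm.observe();c=arm.camera("wrist");w=wristcam(c,s)
R0=R.from_quat(s["orientation"]).as_matrix()
for x in (-.013,0,.013):
  for z in (-.02,-.008,.004): print(x,z,proj(w,s["tcp_pos"]+R0@[x,0,z])[0]*1.5625)
E
```

```text
-0.013 -0.02 [397.44220415 424.4518054 ]
-0.013 -0.008 [397.41850575 408.04421855]
-0.013 0.004 [397.39760424 393.57305481]
0 -0.02 [397.44287869 394.86073661]
0 -0.008 [397.4186407  380.00400883]
0 0.004 [397.39731959 366.93518938]
0.013 -0.02 [397.4435841  363.91488796]
0.013 -0.008 [397.41878142 350.76397397]
0.013 0.004 [397.39702352 339.2274665 ]
```

```bash
python3 -m handwheel '[[0.3,-0.1,0,0,0,0],[0.3,-0.1,0,0,0,0]]'; python3 -m handwheel '[[0,0,0,0,0,0],[0,0,0,0,0,0],[0,0,0,0,0,0],[0,0,0,0,0,0],[0,0,0,0,0,0],[0,0,0,0,0,0]]' 1
```

```text
time_s: 3.98
tcp_pos: [0.5073, 0.0612, 0.1318]
orientation: [0.003, 0.966, -0.004, 0.259]
force: [0.4, -0.3, -0.2]
grip_width: 0.0938
time_s: 4.72
tcp_pos: [0.5076, 0.0613, 0.1313]
orientation: [0.003, 0.966, -0.004, 0.259]
force: [0.7, -0.2, 0.7]
grip_width: 0.0376
```

```bash
python3 -m handwheel '[[0,0,0,0,0,0],[0,0,0,0,0,0],[0,0,0,0,0,0],[0,0,0,0,0,0]]' 1; python3 - <<'E'
from h import *
s=arm.observe();print(s["force"],s["ft_torque"])
c=arm.camera("wrist");cv2.imwrite("pics/w4.png",c["color"][:,:,::-1])
E
```

```text
time_s: 5.22
tcp_pos: [0.5076, 0.0613, 0.1313]
orientation: [0.003, 0.966, -0.003, 0.259]
force: [-0.4, 0.9, -0.9]
grip_width: 0.0252
[-0.4257661   0.85831052 -0.865861  ] [0.21097633 0.10587025 0.06673268]
```

View pics/w4.png

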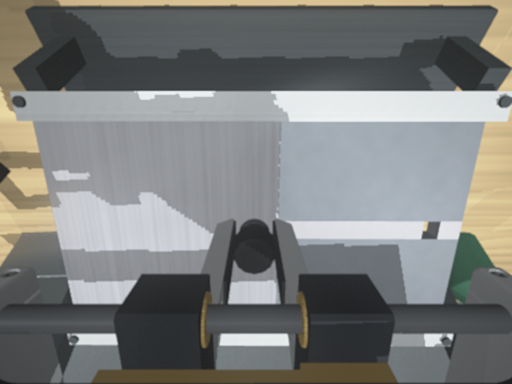

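```bash
python3 -m handwheel '[[0,0,-0.5,0,0,0],[0,0,-1.0,0,0,0],[0,0,-1.2,0,0,0],[0,0,-1.2,0,0,0]]'; python3 - <<'E'
from h import *
s=arm.observe();R0=R.from_quat(s["orientation"]).as_matrix();print("tool force",R0.T@s["force"],s["tcp_pos"])
E
```

```text
time_s: 5.78
tcp_pos: [0.5016, 0.0614, 0.1416]
orientation: [0.003, 0.966, -0.003, 0.259]
force: [7.7, 1.5, -7.2]
grip_width: 0.0256
tool force [-3.03509969  1.55331435 10.11995131] [0.5015505  0.06136695 0.14156654]
```

```bash
python3 -m handwheel '[[0,1,-1.2,0,0,0],[0,2,0,0,0,0]]' 2>/dev/null >/dev/null <&- & sleep 0; wait; python3 - <<'E'
from h import *
s=arm.observe();R0=R.from_quat(s["orientation"]).as_matrix();print("tool force",R0.T@s["force"],s["tcp_pos"],s["time_s"],s["grip_width"]);print(R0.round(4))
E
```

```text
tool force [  8.00429418 -24.05399826 -37.21324438] [0.50056746 0.07888641 0.14204314] 6.025 0.025439249446173717
[[-8.671e-01  7.400e-03  4.980e-01]
 [ 3.000e-04  9.999e-01 -1.430e-02]
 [-4.981e-01 -1.230e-02 -8.671e-01]]
```

```bash
python3 - <<'E'
from h import *
c=arm.camera("wrist")
s=arm.observe();R0=R.from_quat(s["orientation"]).as_matrix();print("tool force",R0.T@s["force"],s["tcp_pos"],s["time_s"],s["grip_width"])
cv2.imwrite("pics/w5.png",cv2.resize(c["color"][:,:,::-1],(800,600)))
c=arm.camera("side");cv2.imwrite("pics/s5.png",cv2.resize(c["color"][140:280,210:370,::-1],None,fx=4.2,fy=4.2))
E
```

```text
tool force [-0.19978054 -4.53892023 -0.61937177] [0.50131368 0.07984713 0.14131529] 6.075 0.025228759641706452
```

View pics/w5.png

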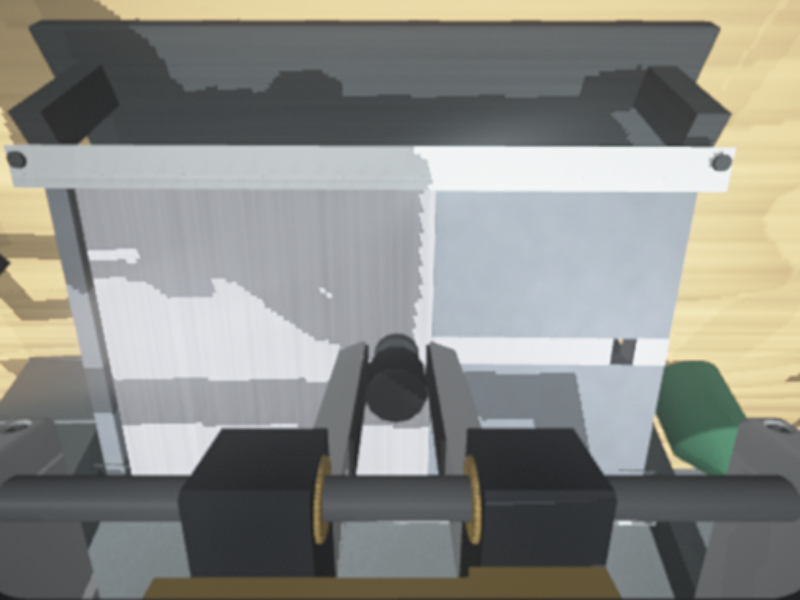

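View pics/s5.png

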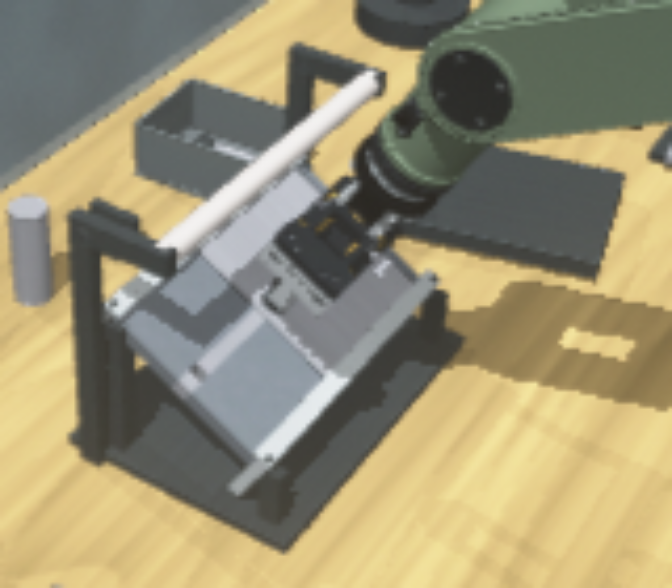

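```bash
python3 -m handwheel '[[0,0,-0.2,0,0,0],[0,2,-0.22,0,0,0],[0,4,-0.25,0,0,0],[0,6,-0.27,0,0,0],[0,8,-0.29,0,0,0],[0,10,-0.31,0,0,0],[-0.05,11.1,-0.33,0,0,0],[-0.05,11.1,-0.33,0,0,0]]'; python3 - <<'E'
from h import *
s=arm.observe();R0=R.from_quat(s["orientation"]).as_matrix();print("tool force",R0.T@s["force"],s["tcp_pos"],s["time_s"],s["grip_width"])
E
```

```text
time_s: 7.12
tcp_pos: [0.5009, 0.1916, 0.1431]
orientation: [0.003, 0.966, -0.005, 0.258]
force: [6.0, -4.1, -6.5]
grip_width: 0.0251
tool force [-1.97342254 -4.05318661  8.6619851 ] [0.50085795 0.19164701 0.14312389] 7.125 0.025138085675432048
```

```bash
python3 -m handwheel '[[0,-0.05,0.4,0,0,0],[0,-0.05,0.8,0,0,0],[0,-0.05,0.8,0,0,0]]'; python3 -m handwheel '[[0,0,0,0,0,0],[0,0,0,0,0,0],[0,0,0,0,0,0],[0,0,0,0,0,0]]' 0;  python3 - <<'E'
from h import *
c=arm.camera("wrist")
s=arm.observe();R0=R.from_quat(s["orientation"]).as_matrix();print("tool force",R0.T@s["force"],s["tcp_pos"],s["time_s"],s["grip_width"])
cv2.imwrite("pics/w6.png",cv2.resize(c["color"][:,:,::-1],(800,600)))
E
```

```text
time_s: 7.5
tcp_pos: [0.5048, 0.1915, 0.1364]
orientation: [0.003, 0.966, -0.004, 0.258]
force: [2.8, -0.2, -6.8]
grip_width: 0.0254
time_s: 8.0
tcp_pos: [0.5056, 0.192, 0.1378]
orientation: [0.003, 0.966, -0.003, 0.259]
force: [1.0, -0.3, -0.4]
grip_width: 0.0625
tool force [0.2017224  1.44396327 0.26890273] [0.50551868 0.19191221 0.13757078] 8.05 0.06603445902035754
```

View pics/w6.png

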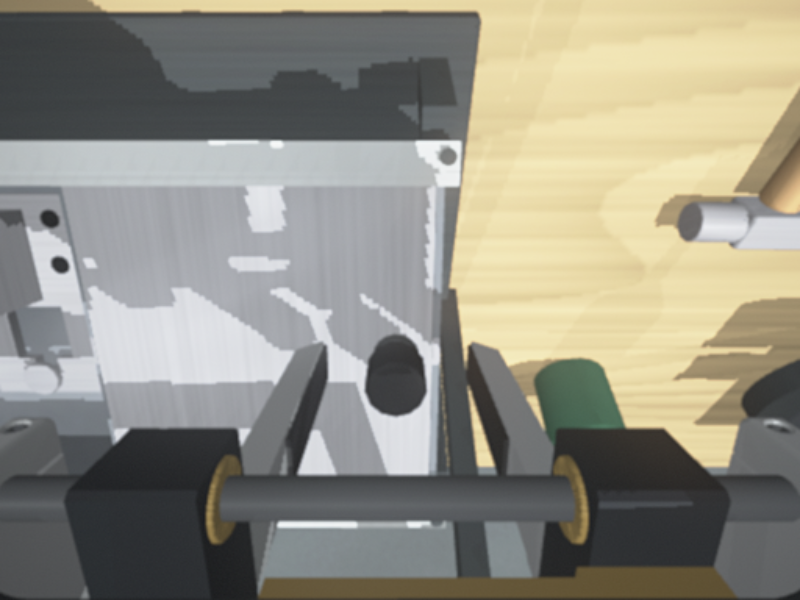

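```bash
python3 -m handwheel '[[0,0,-4,0,0,0],[0,0,-8,0,0,0],[0,-5,-12,0,0,0],[0,-10,-14,0,0,0],[0,-15,-14,0,0,0],[0,-20.5,-14,0,0,0],[0,-20.5,-14,0,0,0],[0,-20.5,-14,0,0,0]]'; python3 - <<'E'
from h import *
s=arm.observe();print(s["tcp_pos"],s["time_s"],s["q"])
c=arm.camera("wrist")
cv2.imwrite("pics/w7.png",cv2.resize(c["color"][:,:,::-1],(800,600)))
E
```

```text
time_s: 9.05
tcp_pos: [0.4335, -0.0123, 0.2594]
orientation: [0.004, 0.966, -0.003, 0.259]
force: [-0.7, 0.4, -0.7]
grip_width: 0.0942
[ 0.43352266 -0.01226328  0.25938041] 9.05 [-0.36192832 -0.55303568  2.18406603  0.19917869  1.02154247 -1.98605418]
```

View pics/w7.png

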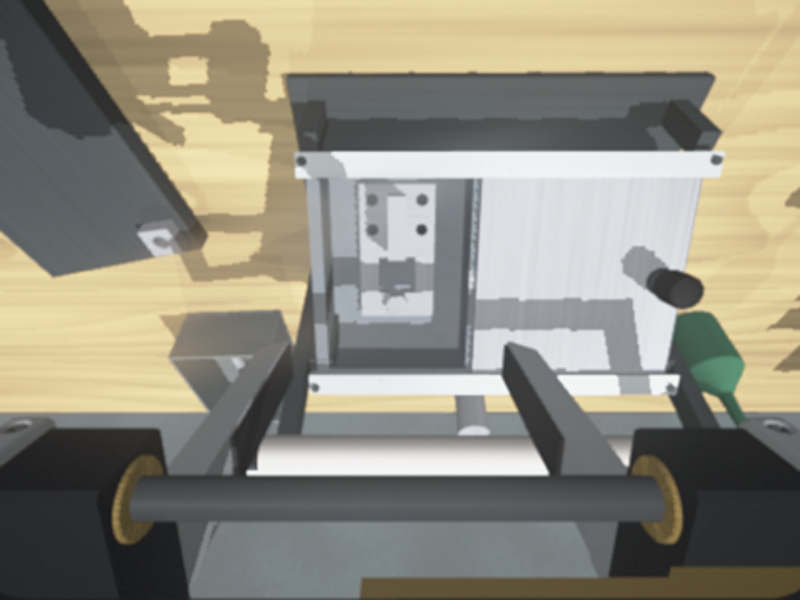

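```bash
python3 - <<'E'
import cv2
from h import *
c=arm.camera("wrist")["color"][:,:,::-1]
cv2.imwrite("pics/w8.png",cv2.resize(c[105:255,185:310],None,fx=4,fy=4,interpolation=cv2.INTER_CUBIC))
E
```

```text
(no output)
```

View pics/w8.png

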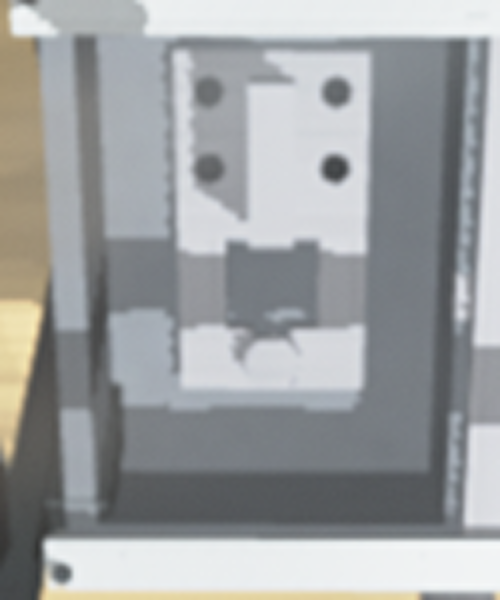

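```bash
cat > fit3.py <<'E'
from h import *
s=arm.observe();c=wristcam(arm.camera("wrist"),s)
W=lambda u,v:((u+.5)/4-.5+185,(v+.5)/4-.5+105)
pts=[([.058,-.032,.006],W(179,387)),([.058,.032,.006],W(365,389)),([-.058,-.032,.006],W(178,48)),([-.058,.032,.006],W(372,51))]
p=[.5195,.0665,-.0055]
A=R.from_euler('z',p[2]).as_matrix();B=A@np.array([[.866,0,-.5],[0,1,0],[.5,0,.866]])
o=np.array([p[0],p[1],.115])
def T(q,P): # q: s,y,h,yaw
    return o+B@(np.array(q[:3])+R.from_euler('z',q[3]).as_matrix()@np.array(P))
def res(q,fixh=None):
    return np.concatenate([proj(c,T(q,P))[0]-np.array(uv) for P,uv in pts])
r=least_squares(res,[-.01,-.08,-.044,0]);print("free",r.x,r.cost)
r2=least_squares(lambda q:res([q[0],q[1],-.044,q[2]]),[-.01,-.08,0]);q=[r2.x[0],r2.x[1],-.044,r2.x[2]];print("fixed h",q,r2.cost,res(q).round(1))
for P in ([-.02,0,.031],[.0425,0,.013]): print(T(q,P),proj(c,T(q,P)))
for H in (.06,0): 
  g=T(q,[-.02,0,.031+H]); z=deckR(p[2])[:,2]
  print(H,row(g+.008*z,deckR(p[2]),s))
E
python3 fit3.py
```

```text
free [-0.01325821 -0.07969481 -0.04304398 -0.00778968] 0.6162553517079004
fixed h [np.float64(-0.013097746196590918), np.float64(-0.07970142714254252), -0.044, np.float64(-0.007787521610287393)] 0.6464254756780549 [ 0.6 -0.1 -0.7 -0.1 -0.4  0.2  0.4 -0. ]
[ 0.49690071 -0.01292258  0.08719343] [[252.97774765 149.27975228]]
[ 0.56002044 -0.01375647  0.10285448] [[252.64860654 192.57556418]]
0.06 (array([ 3.11, -0.18, 12.86]), array([-0.21, -0.01,  0.17]))
0 (array([ 3.11, -0.15, 18.86]), array([-0.21, -0.01,  0.17]))
```

```bash
python3 -m handwheel '[[1.6,-0.1,4,-0.2,0,0.2],[3.1,-0.15,9,-0.2,0,0.2],[3.1,-0.15,12.9,-0.2,0,0.2],[3.1,-0.15,12.9,-0.2,0,0.2],[3.1,-0.15,12.9,-0.2,0,0.2]]' 0.5; python3 - <<'E'
from h import *
s=arm.observe();print(s["tcp_pos"],s["time_s"],s["q"])
c=arm.camera("wrist")
cv2.imwrite("pics/w9.png",cv2.resize(c["color"][:,:,::-1],(800,600)))
E
```

```text
time_s: 9.82
tcp_pos: [0.4719, -0.013, 0.1334]
orientation: [0.003, 0.966, -0.001, 0.26]
force: [0.9, 0.3, 0.2]
grip_width: 0.049
[ 0.47190919 -0.01300568  0.13337864] 9.825 [-0.32393699 -0.25295626  2.27750518  0.26795928  0.63105917 -2.06685468]
```

View pics/w9.png

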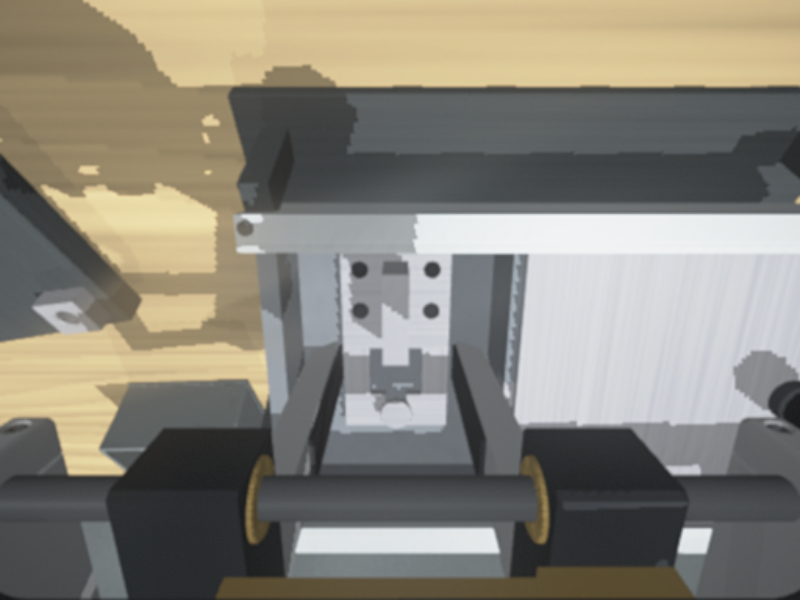

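```bash
cat > chk.py <<'E'
from h import *
s=arm.observe();c=wristcam(arm.camera("wrist"),s)
p=[.5195,.0665,-.0055];B=R.from_euler('z',p[2]).as_matrix()@np.array([[.866,0,-.5],[0,1,0],[.5,0,.866]]);o=np.array([p[0],p[1],.115])
q=[-.0131,-.0797,-.044,-.0078]
T=lambda P:o+B@(np.array(q[:3])+R.from_euler('z',q[3]).as_matrix()@np.array(P))
for P in ([-.05,0,.038],[0,0,.038],[-.05,0,.006],[.058,-.032,.006],[.058,.032,.006],[.0425,0,.013]): print(P,(proj(c,T(P))*1.5625).round(0))
z=deckR(p[2])[:,2];print(row(T([-.02,0,.031])+.008*z,deckR(p[2])@R.from_euler('z',.0078).as_matrix(),s))
E
python3 chk.py
```

```text
[-0.05, 0, 0.038] [[400. 271.]]
[0, 0, 0.038] [[399. 362.]]
[-0.05, 0, 0.006] [[399. 258.]]
[0.058, -0.032, 0.006] [[348. 421.]]
[0.058, 0.032, 0.006] [[447. 422.]]
[0.0425, 0, 0.013] [[398. 406.]]
(array([0.26, 0.09, 6.1 ]), array([-0.1 ,  0.2 ,  0.43]))
```

```bash
python3 -m handwheel '[[0.1,0,2,0,0,0.4],[0.1,0,4,0,0,0.4],[0.1,0,5,0,0,0.4],[0.1,0,5.9,0,0,0.4],[0.1,0,5.9,0,0,0.4]]'; python3 - <<'E'
from h import *
s=arm.observe();print(s["tcp_pos"],s["time_s"],s["force"])
c=arm.camera("wrist")
cv2.imwrite("pics/w10.png",cv2.resize(c["color"][:,:,::-1],(800,600)))
E
```

```text
time_s: 10.55
tcp_pos: [0.5002, -0.0147, 0.0809]
orientation: [0.008, 0.966, -0.0, 0.259]
force: [0.2, 0.3, 0.1]
grip_width: 0.047
[ 0.50019621 -0.01473753  0.08087199] 10.55 [0.23465634 0.2756283  0.11900073]
```

View pics/w10.png

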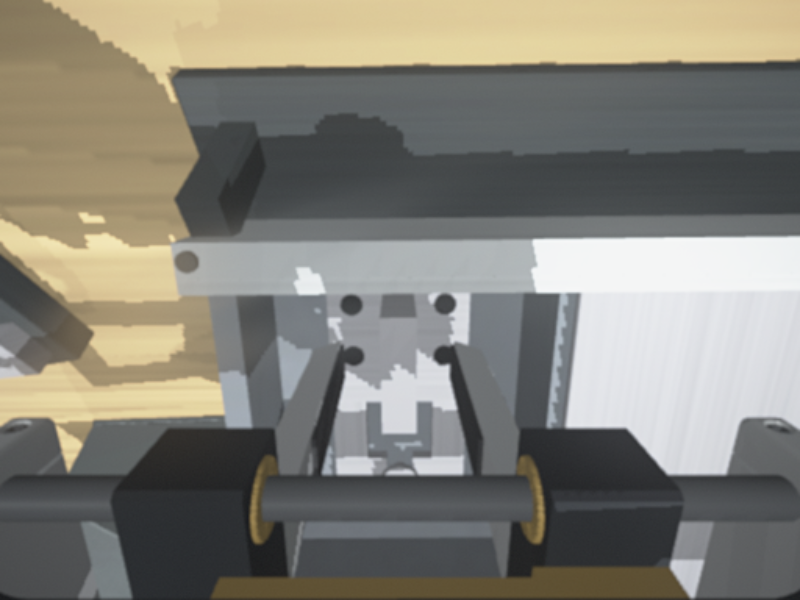

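```bash
python3 -m handwheel '[[0,0,0,0,0,0],[0,0,0,0,0,0],[0,0,0,0,0,0],[0,0,0,0,0,0],[0,0,0,0,0,0],[0,0,0,0,0,0],[0,0,0,0,0,0]]' 1; python3 - <<'E'
from h import *
s=arm.observe();R0=R.from_quat(s["orientation"]).as_matrix();print("tool force",R0.T@s["force"],s["tcp_pos"],s["time_s"])
E
```

```text
time_s: 11.48
tcp_pos: [0.5, -0.0146, 0.0808]
orientation: [0.008, 0.966, -0.0, 0.259]
force: [-4.0, 0.8, 5.3]
grip_width: 0.0137
tool force [ 0.8778471   0.7066081  -6.57764569] [ 0.50002149 -0.01463244  0.08084467] 11.475
```

```bash
python3 -m handwheel '[[0,0,-0.05,0,0,0],[-0.6,0,-0.05,0,0,0],[-1.2,0,-0.05,0,0,0],[-1.8,0,-0.05,0,0,0],[-2.45,0,-0.05,0,0,0],[-2.45,0,-0.05,0,0,0]]'; python3 - <<'E'
from h import *
s=arm.observe();R0=R.from_quat(s["orientation"]).as_matrix();print("tool force",R0.T@s["force"],s["tcp_pos"],s["time_s"])
c=arm.camera("wrist")
cv2.imwrite("pics/w11.png",cv2.resize(c["color"][:,:,::-1],(800,600)))
E
```

```text
time_s: 12.22
tcp_pos: [0.5178, -0.0141, 0.0908]
orientation: [0.008, 0.967, 0.0, 0.256]
force: [-3.1, -0.0, 0.3]
grip_width: 0.0137
tool force [ 2.53310325 -0.04438861 -1.74664663] [ 0.51781314 -0.01413823  0.09078413] 12.225
```

View pics/w11.png

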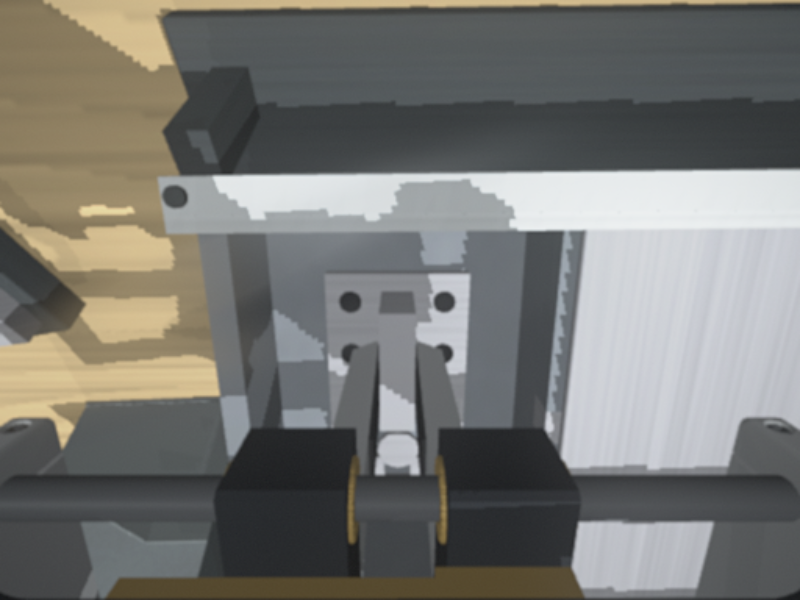

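```bash
python3 -m handwheel '[[0,0,0,0,0,0],[0,0,0,0,0,0]]'; python3 - <<'E'
from h import *
s=arm.observe();R0=R.from_quat(s["orientation"]).as_matrix();print("tool force",R0.T@s["force"],s["ft_torque"],s["tcp_pos"],s["time_s"],s["q"])
E
```

```text
time_s: 12.52
tcp_pos: [0.5212, -0.0152, 0.0933]
orientation: [0.008, 0.966, -0.001, 0.259]
force: [-0.0, -0.1, -3.5]
grip_width: 0.0139
tool force [ 1.76289394 -0.12318252  3.03579662] [0.08895819 0.44522805 0.06654125] [ 0.52117685 -0.01519578  0.09331427] 12.525 [-0.2825419  -0.03515344  2.20014893  0.29200718  0.48628629 -2.06174423]
```

```bash
python3 - <<'E'
from h import *
s=arm.observe();c=arm.camera("wrist");w=wristcam(c,s)
cv2.imwrite("pics/w12.png",cv2.resize(c["color"][:,:,::-1],(800,600)))
R0=R.from_quat(s["orientation"]).as_matrix()
# template rel tool: template (x,z)-> tool x = -(x+.02), z = -.008-(z-.031)
for n,P in dict(wide=[.02,0,.013],wlo=[.004,0,.006],whi=[.036,0,.006],ribdn=[-.05,0,.038],ribup=[0,0,.038],edge=[-.058,0,.006]).items():
    print(n,proj(w,s["tcp_pos"]+R0@[-(P[0]+.02),0,-.008-(P[2]-.031)])[0]*1.5625)
E
```

```text
wide [397.39015762 437.93573579]
wlo [397.37912787 400.3815455 ]
whi [397.38042127 457.11235733]
ribdn [397.43624814 316.62511129]
ribup [397.43410803 432.42998095]
edge [397.37626788 274.93744639]
```

View pics/w12.png

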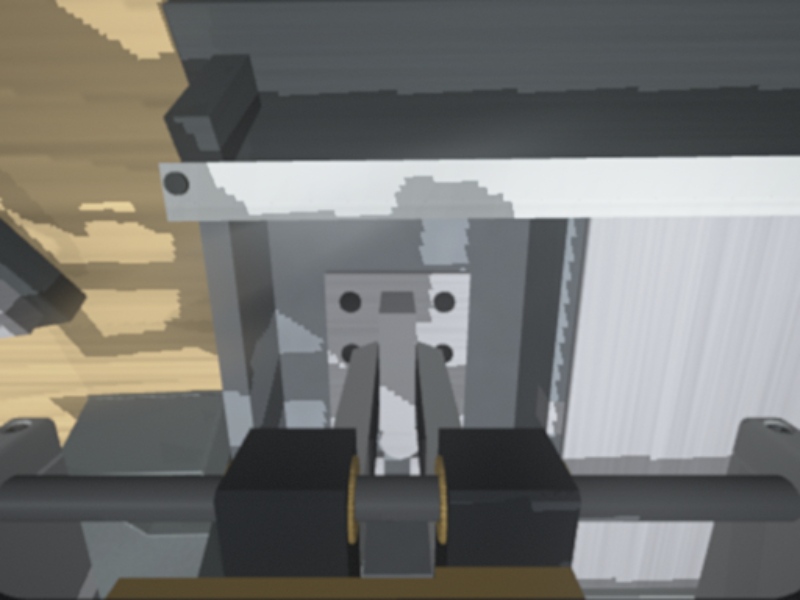

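```bash
python3 -m handwheel '[[0,0,-0.3,0,0,0],[0,0,-0.6,0,0,0],[0,0,-0.6,0,0,0]]'; python3 - <<'E'
from h import *
s=arm.observe();R0=R.from_quat(s["orientation"]).as_matrix();print("tool force",R0.T@s["force"],s["ft_torque"],s["tcp_pos"],s["time_s"])
E
```

```text
time_s: 12.95
tcp_pos: [0.5182, -0.0152, 0.0991]
orientation: [0.008, 0.966, -0.001, 0.259]
force: [0.5, 0.1, -2.5]
grip_width: 0.0139
tool force [0.88307808 0.14377211 2.42310175] [ 0.13077587  0.45982168 -0.01579833] [ 0.51823729 -0.0151836   0.09912199] 12.95
```

```bash
python3 -m handwheel '[[0,0,-2,0,0,0],[0,0,-4,0,0,0],[0,0,-6,0,0,0],[3,0,-8,0,0,0],[6,0,-11,0,0,0],[8,0,-13,0,0,0],[8,0,-13,0,0,0],[8,0,-13,0,0,0]]'; python3 - <<'E'
from h import *
s=arm.observe();R0=R.from_quat(s["orientation"]).as_matrix();print("tool force",R0.T@s["force"],s["ft_torque"],s["tcp_pos"],s["time_s"],s["q"])
c=arm.camera("wrist")
cv2.imwrite("pics/w13.png",cv2.resize(c["color"][:,:,::-1],(800,600)))
E
```

```text
time_s: 13.95
tcp_pos: [0.3843, -0.0135, 0.1716]
orientation: [0.008, 0.966, -0.001, 0.26]
force: [-1.3, -0.3, -3.4]
grip_width: 0.0137
tool force [ 2.83931938 -0.33558848  2.23409825] [0.05549549 0.46890974 0.00781392] [ 0.38427859 -0.01354982  0.17159623] 13.95 [-0.45841435 -0.63581649  2.40555224  0.27826575  0.90919863 -2.13271136]
```

View pics/w13.png

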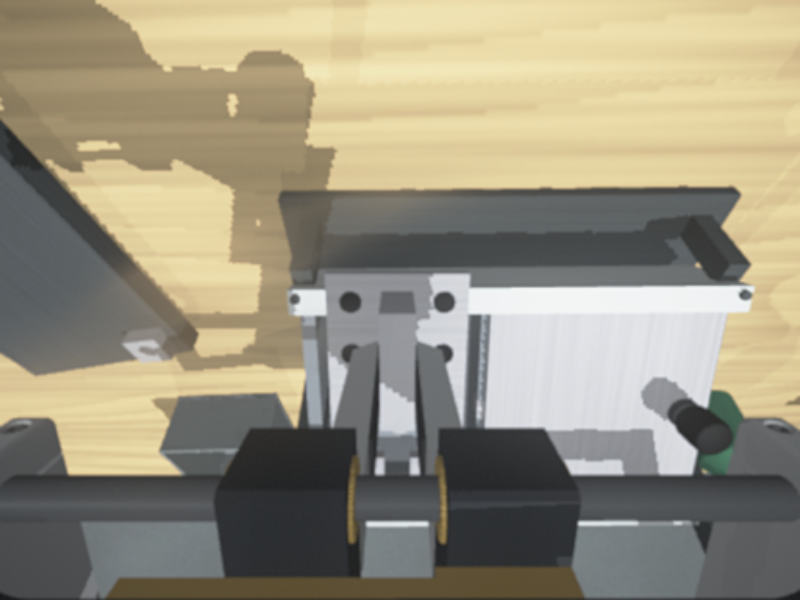

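```bash
python3 - <<'E'
from h import *
Rl=np.diag([-1.,1,-1])
print(row([.40,-.318,.23],Rl))
print(R.from_quat(arm.observe()["orientation"]).as_matrix().round(3))
E
```

```text
(array([ -4.76, -30.42,  -4.14]), array([-0.06, 30.04, -0.9 ]))
[[-0.866  0.015  0.501]
 [ 0.015  1.    -0.005]
 [-0.501  0.003 -0.866]]
```

```bash
python3 -m handwheel '[[-2,-2,-3,0,0,0],[-4,-6,-4,0,4,0],[-4.7,-10,-4.1,0,10,0],[-4.7,-15,-4.1,0,16,-0.5],[-4.7,-20,-4.1,0,22,-0.9],[-4.7,-25,-4.1,0,27,-0.9],[-4.7,-30.4,-4.1,0,30,-0.9],[-4.7,-30.4,-4.1,0,30,-0.9]]'; python3 -m handwheel '[[0,0,0,0,0,0]]'; python3 - <<'E'
from h import *
s=arm.observe();print(s["force"],s["q"])
c=arm.camera("wrist");cv2.imwrite("pics/w14.png",cv2.resize(c["color"][:,:,::-1],(800,600)))
c=arm.camera("side");cv2.imwrite("pics/s14.png",cv2.resize(c["color"][:,:,::-1],(800,600)))
c=arm.camera("scene");cv2.imwrite("pics/c14.png",cv2.resize(c["color"][:,:,::-1],(800,600)))
E
```

```text
time_s: 15.0
tcp_pos: [0.401, -0.3216, 0.2268]
orientation: [0.001, 1.0, -0.0, -0.0]
force: [0.1, 0.7, -3.9]
grip_width: 0.0138
time_s: 15.12
tcp_pos: [0.3999, -0.3174, 0.2274]
orientation: [0.0, 1.0, 0.001, -0.0]
force: [-0.3, 0.7, -3.5]
grip_width: 0.014
[-0.30289804  0.66709544 -3.45282882] [-8.41096675e-01  6.10610177e-02  1.68250544e+00  7.01075338e-04
  1.39977929e+00 -2.41181483e+00]
```

View pics/w14.png

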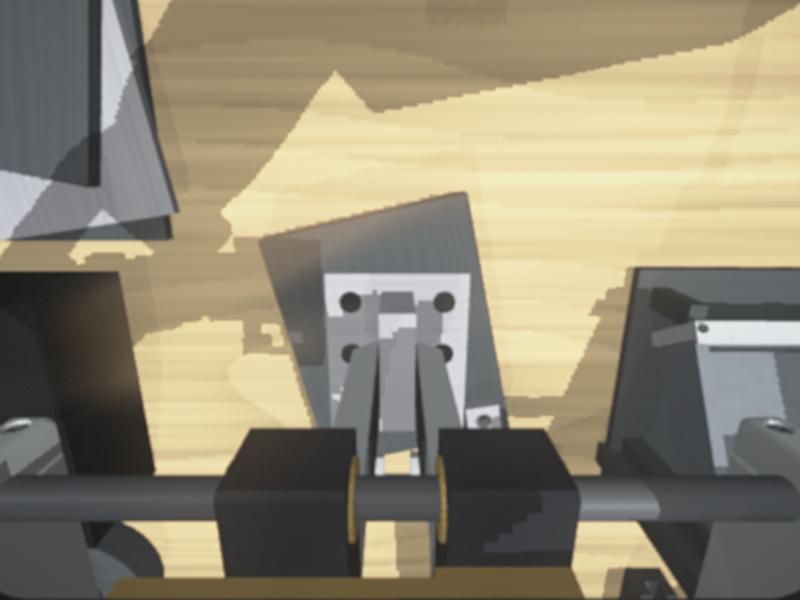

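View pics/s14.png

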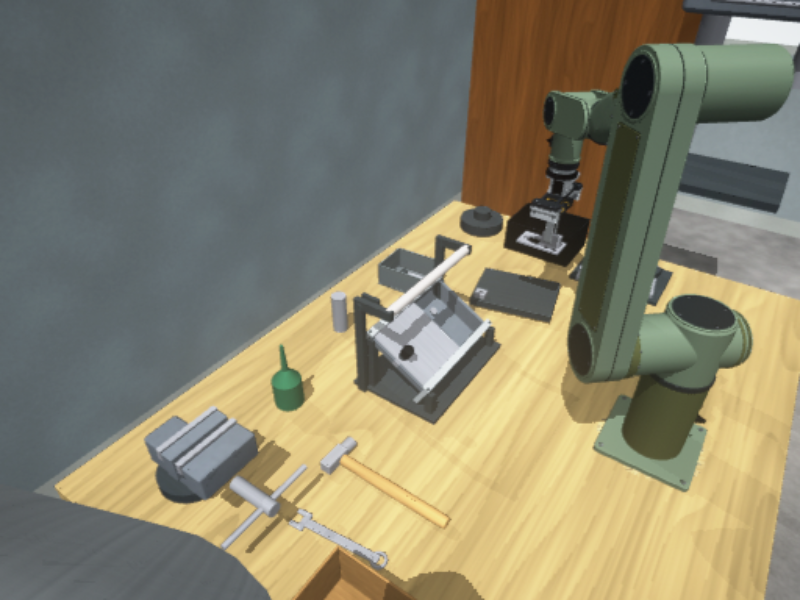

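View pics/c14.png

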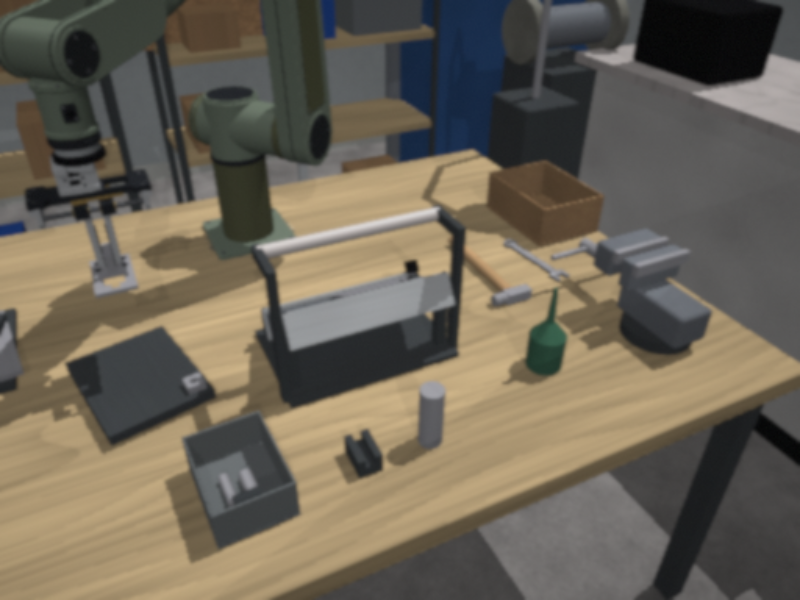

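```bash
python3 - <<'E'
from h import *
s=arm.observe();c=wristcam(arm.camera("wrist"),s)
def bp(u,v,z=.03):
    u=(u+.5)/1.5625-.5;v=(v+.5)/1.5625-.5
    Rm=cv2.Rodrigues(c["rvec"])[0];d=Rm.T@np.linalg.inv(K(c))@np.array([u,v,1]);o=-Rm.T@np.ravel(c["tvec"])
    return (o+d*(z-o[2])/d[2])[:2]
A,B=bp(261,242),bp(466,192);C=bp(508,428);D=bp(316,420)
e=(B-A);print(A,B,np.linalg.norm(e),C,D,bp(485,418,.044))
e/=np.linalg.norm(e);x=np.array([e[1],-e[0]])
if x[0]<0:x=-x
ctr=(A+B)/2+.115*x;print("yaw",np.degrees(np.arctan2(x[1],x[0])),"center",ctr, "edge dir",np.degrees(np.arctan2(*(C-B)[::-1])))
R0=R.from_quat(s["orientation"]).as_matrix();print(s["tcp_pos"])
print(row([ctr[0]-.02,ctr[1],.10],np.diag([-1.,1,-1])))
E
```

```text
[ 0.3777599  -0.43205581] [ 0.33648407 -0.2605371 ] 0.17641530875947614 [ 0.55855058 -0.20985581] [ 0.54985621 -0.39470132] [ 0.53865372 -0.23588585]
yaw 13.530896595150086 center [ 0.46893003 -0.31938994] edge dir 12.856174616566404
[ 0.3994913  -0.31660146  0.22886394]
(array([-4.94, -0.26, 12.92]), array([-0.05,  0.05,  0.05]))
```

```bash
python3 -m handwheel '[[-2.5,-0.1,3,0,0,0],[-5,-0.2,6,0,0,0],[-5,-0.2,9,0,0,0],[-5,-0.2,12,0,0,0],[-5,-0.2,14,0,0,0],[-5,-0.2,15.2,0,0,0],[-5,-0.2,15.2,0,0,0],[-5,-0.2,15.2,0,0,0]]';  python3 - <<'E'
from h import *
s=arm.observe();print(s["tcp_pos"],s["force"])
c=arm.camera("scene");cv2.imwrite("pics/c15.png",cv2.resize(c["color"][190:300,30:200,::-1],None,fx=4.5,fy=4.5,interpolation=cv2.INTER_CUBIC))
c=arm.camera("side");cv2.imwrite("pics/s15.png",cv2.resize(c["color"][120:220,280:400,::-1],None,fx=5,fy=5,interpolation=cv2.INTER_CUBIC))
E
```

```text
time_s: 16.32
tcp_pos: [0.4501, -0.3204, 0.0785]
orientation: [0.0, 1.0, -0.001, 0.001]
force: [-0.2, 0.7, -2.8]
grip_width: 0.0139
[ 0.45005444 -0.32043723  0.07851482] [-0.17858788  0.66916024 -2.77607046]
```

View pics/c15.png

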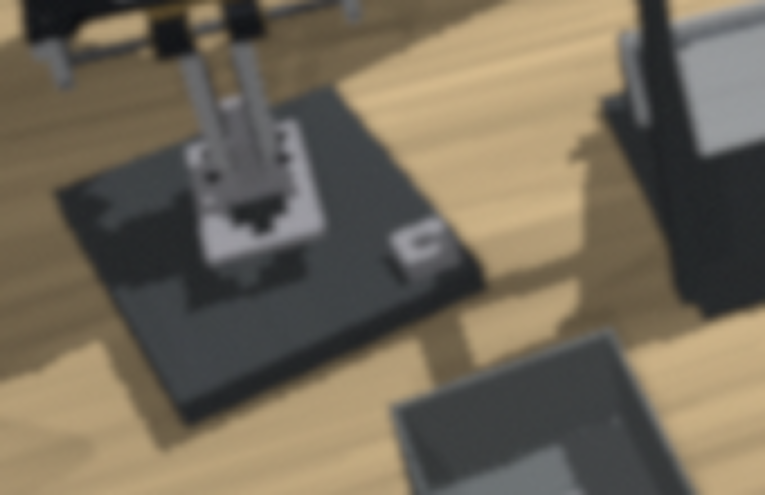

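View pics/s15.png

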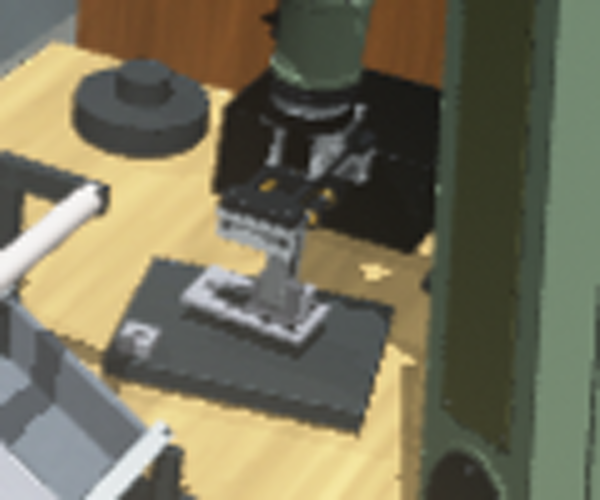

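```bash
python3 -m handwheel '[[0,0,0.5,0,0,0],[0,0,1,0,0,0],[0,0,1.4,0,0,0],[0,0,1.8,0,0,0],[0,0,2,0,0,0],[0,0,2.1,0,0,0],[0,0,2.1,0,0,0]]'
```

```text
time_s: 17.3
tcp_pos: [0.4493, -0.3199, 0.0562]
orientation: [0.0, 1.0, -0.0, 0.0]
force: [0.1, -0.2, -3.1]
grip_width: 0.0135
```

```bash
python3 -m handwheel '[[0,0,0.1,0,0,0],[0,0,0.2,0,0,0],[0,0,0.3,0,0,0],[0,0,0.3,0,0,0]]'
```

```text
time_s: 17.8
tcp_pos: [0.45, -0.3201, 0.0544]
orientation: [0.0, 1.0, -0.001, 0.001]
force: [0.2, 1.6, 5.2]
grip_width: 0.0138
```

```bash
python3 -m handwheel '[[0,0,0,0,0,0],[0,0,0,0,0,0],[0,0,0,0,0,0]]'; python3 -m handwheel '[[0,0,0,0,0,0],[0,0,0,0,0,0],[0,0,0,0,0,0],[0,0,0,0,0,0]]' 0.5; python3 -m handwheel '[[0,0,-2,0,0,0],[0,0,-5,0,0,0],[0,0,-9,0,0,0],[0,0,-13,0,0,0],[0,0,-16,0,0,0],[0,0,-16,0,0,0]]';python3 - <<'E'
from h import *
for n in ("wrist","side","scene"):
  c=arm.camera(n);cv2.imwrite(f"pics/{n}16.png",cv2.resize(c["color"][:,:,::-1],(800,600),interpolation=cv2.INTER_CUBIC))
  if n=="side": cv2.imwrite("pics/sd16.png",cv2.resize(c["color"][140:240,220:380,::-1],None,fx=5,fy=5,interpolation=cv2.INTER_CUBIC))
E
```

```text
time_s: 18.18
tcp_pos: [0.45, -0.3201, 0.0544]
orientation: [0.0, 1.0, -0.001, 0.001]
force: [-0.1, 2.7, 5.3]
grip_width: 0.0136
time_s: 18.68
tcp_pos: [0.4492, -0.3199, 0.0531]
orientation: [0.0, 1.0, -0.0, 0.0]
force: [0.8, 0.4, 0.2]
grip_width: 0.0465
time_s: 19.42
tcp_pos: [0.4508, -0.3212, 0.2162]
orientation: [0.0, 1.0, -0.003, 0.003]
force: [0.2, 0.4, 0.1]
grip_width: 0.0471
```

View pics/wrist16.png

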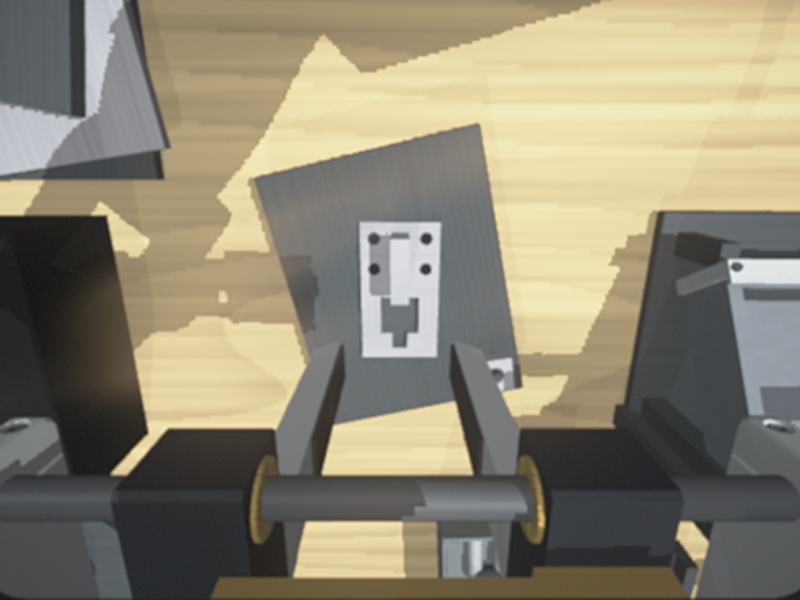

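View pics/sd16.png

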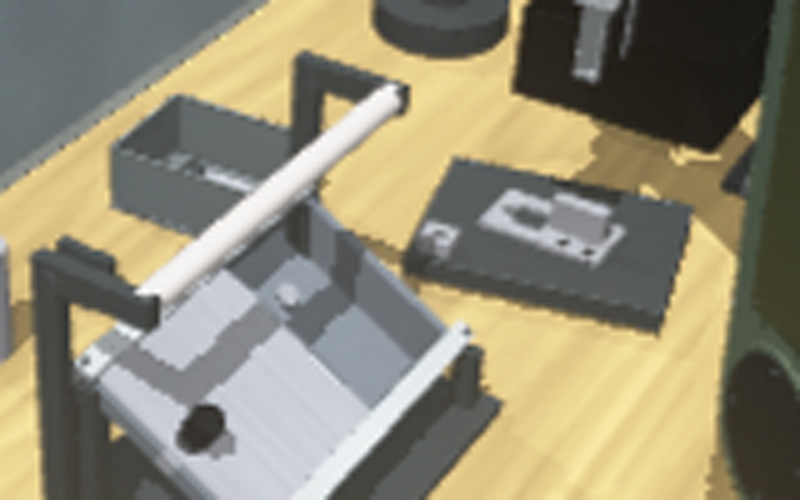

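View pics/scene16.png

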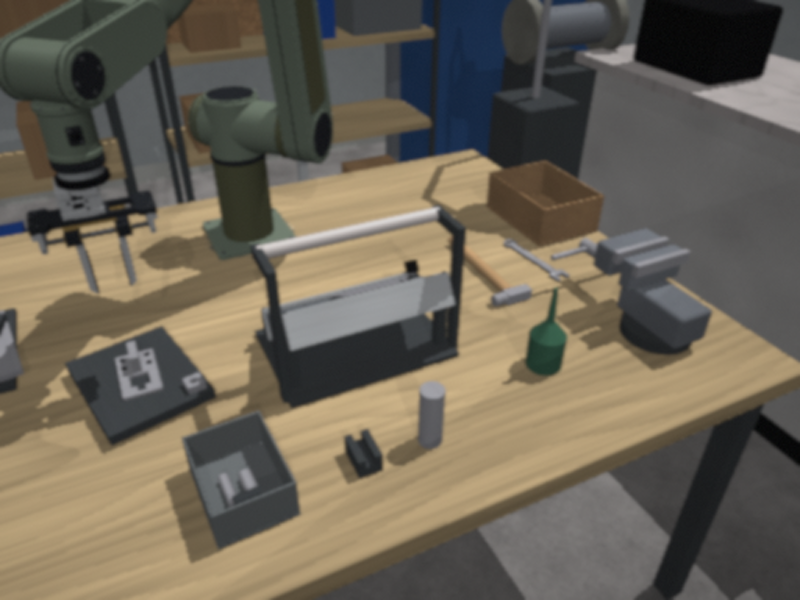

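```bash
python3 - <<'E'
from h import *
p=[.5195,.0665,-.0055];n=np.array([-.5,0,.866])
for nm in ("side","scene"):
  c=arm.camera(nm)
  for y,e in ((-.005,0),(.1245,0),(.1245,.009)):
    print(nm,y,e,proj(c,fx(p,np.array([0,y,.115])+(.027+e)*n)))
a=arm.camera("side")["color"];g=a.sum(2).astype(int);
m=(g[212:240,245:280]<120);v,u=np.nonzero(m);print(u.mean()+245,v.mean()+212,m.sum())
b=cv2.imread("pics/side0.png").sum(2).astype(int);m=(b[198:216,270:290]<120);v,u=np.nonzero(m);print("closed",u.mean()+270,v.mean()+198,m.sum())
s=arm.camera("scene")["color"][150:210,200:300].sum(2).astype(int);t=cv2.imread("pics/scene0.png")[150:210,200:300].sum(2).astype(int)
for q in(s,t): 
  m=q[12:36,10:75]<75; v,u=np.nonzero(m);print(u.mean()+210,v.mean()+162,m.sum())
E
```

```text
side -0.005 0 [[280.48251039 206.15420729]]
side 0.1245 0 [[260.86498111 224.9041208 ]]
side 0.1245 0.009 [[261.98243505 223.68067035]]
scene -0.005 0 [[221.23046156 179.31226462]]
scene 0.1245 0 [[261.97333879 169.2589379 ]]
scene 0.1245 0.009 [[261.33988809 166.28635679]]
nan nan 0
closed nan nan 0
263.0 170.61904761904762 21
222.1304347826087 180.65217391304347 23<stdin>:8: RuntimeWarning: Mean of empty slice.
  ret = ret.dtype.type(ret / rcount)
<stdin>:9: RuntimeWarning: Mean of empty slice.
```

```bash
python3 - <<'E'
from workcell import arm
s=arm.observe();print(s["time_s"],s["force"]);print(arm.close_job())
E
```

```text
19.775 [0.93740964 0.40158691 0.36344218]
the job is handed in; nothing more can be done
None
```

I opened the cover, let the plunger snap into its open hole, slid the template off the stud and lowered it onto the surface plate still gripped. I handed the job in at about 19.8 s. No verdict was reported.

**Last checks, all from the cameras and force readings:**
- **Cover and plunger:** The knob moved (+40.9, -10.0) px in the scene camera from its closed position. Predicted is (+40.7, -10.1) for fully open with the pin home, and (+40.1, -13.0) with the pin still out.
- **Template:** It lies rib up near the middle of the plate in the last pictures, and looks flat by eye. The wrist force was about 5 N upwards once it was down, roughly 8 N on the plate.
- **Bystanders and robot:** The bystanders look unmoved by eye. The gripper was about 16 cm clear of the template and touching nothing.

**What went wrong or did not agree:**
- **A mistyped row:** At the start of the slide I repeated the pull and then undid it. The knob slipped a little in the grip, and about 44 N was still on the wrist when the move ended, so the peak may have been higher. That load went through the finger grip. I pulled the knob again before the rest of the slide.
- **Plunger check in the side picture:** My threshold found no dark pixels for the knob, so the scene camera and the wrist view are the only evidence that the pin is home.
- **Plate position:** The first scene and side estimates differed by about 15 mm. I used the closer wrist view instead.

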